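# Unstack the spice tins onto their coasters

### The job

Take the stack of four round metal tins apart and stand each tin, lid up, down in the recess of the wooden coaster of its own size: the largest tin in the largest coaster, the second largest in the second largest, and so on down to the smallest. Keep the tins upright, do not disturb the mug and the red-capped jar standing behind, and leave all four tins standing free.

Things in the scene. Friction and masses are not known exactly. Their poses are not given: they have to be found in the camera images.
- tin_xl: the largest of four plain round lidded metal tins: a rigid closed cylinder, 66 mm in diameter, 44 mm high, with flat top and bottom; at the start at the bottom of the stack, standing on the worktop. Origin at the centre of its underside, z up through the lid.
- tin_l: the second largest of four plain round lidded metal tins: a rigid closed cylinder, 53 mm in diameter, 40 mm high, with flat top and bottom; at the start on the largest tin. Origin at the centre of its underside, z up through the lid.
- tin_m: the second smallest of four plain round lidded metal tins: a rigid closed cylinder, 40 mm in diameter, 36 mm high, with flat top and bottom; at the start on the second largest tin. Origin at the centre of its underside, z up through the lid.
- tin_s: the smallest of four plain round lidded metal tins: a rigid closed cylinder, 27 mm in diameter, 34 mm high, with flat top and bottom; at the start at the top of the stack. Origin at the centre of its underside, z up through the lid.
- dish_xl: the largest of four round pale wooden coasters, fixed to the worktop: 100 mm across outside, 10 mm high over all, with a round recess 84 mm across and 5 mm deep (recess floor 5 mm above the worktop). Made for the 66 mm tin, which stands in it with 9 mm to spare all round. Origin at the centre of its underside, z up.
- dish_l: the second largest of four round pale wooden coasters, fixed to the worktop: 87 mm across outside, 10 mm high over all, with a round recess 71 mm across and 5 mm deep (recess floor 5 mm above the worktop). Made for the 53 mm tin, which stands in it with 9 mm to spare all round. Origin at the centre of its underside, z up.
- dish_m: the second smallest of four round pale wooden coasters, fixed to the worktop: 74 mm across outside, 10 mm high over all, with a round recess 58 mm across and 5 mm deep (recess floor 5 mm above the worktop). Made for the 40 mm tin, which stands in it with 9 mm to spare all round. Origin at the centre of its underside, z up.
- dish_s: the smallest of four round pale wooden coasters, fixed to the worktop: 61 mm across outside, 10 mm high over all, with a round recess 45 mm across and 5 mm deep (recess floor 5 mm above the worktop). Made for the 27 mm tin, which stands in it with 9 mm to spare all round. Origin at the centre of its underside, z up.
- flower_mug: bystander: white mug, 92 mm across, 95 mm high, standing behind the work. Origin on its underside.
- red_cap_jar: bystander: small glass jar with a red cap, 45 mm across, 109 mm high, standing behind the work. Origin at the centre of its underside.
Things that resemble listed ones, but are neither listed nor needed, are in the scene too. Leave any blue or pink look-alike of the tin_xl alone.

How it is judged:
At the end, for the whole second after the job is handed in: each tin stands upright (within 0.1 rad) and at rest on the recess floor of the coaster of its own size (underside within 3 mm of the floor's height, centre within 11.5 mm of the coaster's centre), released (horizontal distance between tin_xl and dish_xl below 0.0115 m and z of tin_xl in the frame of dish_xl between 0.002 and 0.008 m and angle between each of tin_xl, tin_l, tin_m, tin_s's own z axis and vertical below 0.1 rad and linear speed of each of tin_xl, tin_l, tin_m, tin_s below 0.02 m/s and horizontal distance between tin_l and dish_l below 0.0115 m and z of tin_l in the frame of dish_l between 0.002 and 0.008 m and horizontal distance between tin_m and dish_m below 0.0115 m and z of tin_m in the frame of dish_m between 0.002 and 0.008 m and horizontal distance between tin_s and dish_s below 0.0115 m and z of tin_s in the frame of dish_s between 0.002 and 0.008 m); the robot touches nothing.
It fails at once if a tin is tipped over (more than about 35 degrees) (angle between any of tin_xl, tin_l, tin_m, tin_s's own z axis and vertical above 0.6 rad).
It fails at once if the mug is pushed more than 25 mm or knocked over (distance of flower_mug from where it was at the start of the episode above 0.025 m or angle between flower_mug's own z axis and vertical above 0.4 rad).
It fails at once if the red-capped jar is pushed more than 25 mm or knocked over (distance of red_cap_jar from where it was at the start of the episode above 0.025 m or angle between red_cap_jar's own z axis and vertical above 0.4 rad).
It also fails if it takes over 128 s, if anything falls off the work surface, if the arm or the gripper's body presses on something with over 40 N, if the wrist force passes 120 N, or if a joint passes its speed limit or range.

### The arm

A 6-joint arm with a two-finger parallel gripper is mounted at the origin on a cart in front of the work surface, level with it; the furniture and walls round the work are solid. World frame = base frame: x ahead of the robot, y to its left, z up, the work surface at z = 0. Lengths are in m, angles in rad, forces in N, time in s.
With the tool pointing down it reaches from about 0.325 to 0.775 m from the base axis. Payload 5.5 kg.
Tool frame: the origin (TCP) lies on the centre line of the jaws, within the pads' length; the fingertips stand 8 mm ahead of it and the grasp point (between the pads) lies 11 mm behind it; z points along the fingers, y is the line along which they close (so a half turn about z gives the same grasp; the last joint's range is limited). The gripper opens to 85 mm and grips with 20 to 120 N. Pads are 22 mm wide; open, the fingers measure 114 mm over their backs; the gripper's body (76 mm by 85 mm) begins 54 mm behind the grasp point. The pads swing forward as they close: fully open they stand 13 mm farther back than shut.
Start: joints at [-1.334, 0.091, 1.231, -0, 1.82, -0.057], TCP at [0.174, -0.574, 0.239] pointing down, gripper open.
Joint ranges: [-2.87, 2.87], [-0.86, 2.18], [0.17, 2.46], [-1.51, 4.65], [0.06, 2.69], [-2.65, 2.65]. Speed limits (rad/s): [2.57, 2.57, 3.01, 3.14, 3.14, 3.14].

### API

Orientations are given as [roll, pitch, yaw] about the fixed x, y, z axes, in that order (R = Rz(yaw) Ry(pitch) Rx(roll)).
In Python, from workcell import r gives the robot as it stands.
- The arm moves only by the tool apply_moves, never from a script. Its argument "motion" is a list of rows, each an object with "offset": the shift along the tool's x, y, z in units of 25 mm (1.0 is 25 mm), a list of three; "roll": the turn about the tool's z in units of 6 degrees (1.0 is 6 degrees). In form: [{"offset": [x, y, z], "roll": roll}, ...]. A call has 1 to 10 rows; each row shifts and turns the commanded pose from where the row before left it, along the tool's axes as they then stand; what a row does not reach is not made up. A row lasts 1/10 s, in which the tool goes at most 50 mm and 8.59 degrees, less where a joint would pass 70% of its speed; a pose out of reach is approached as far as the arm can. A call is refused whole if a number of a shift passes 1 or a number of a turn 1, either way. A call with a gripper value outside its range is refused whole. "claw" is the closure, from -1 (fully open) to 1 (shut), set as the call begins (left out, the last holds). The fingers move at their own pace and stop on an object; "squeeze" is the grip in N (left out, the last holds). Time passes only in rows, so rows that do not move let the fingers close. It gives the time, the measured TCP pose, the force, the opening and the grip force at its end, in the units of the state.
- r.get_state(): the state, without advancing time (a new reading comes with each control period).
- r.read_camera(name): name is "scene" or "top" or "wrist"; returns a dict with "img" (384x512x3 uint8, red, green, blue), "K" (3x3 intrinsics, pixels), "k1" (the pictures are not rectified: a ray, as slopes to the right and down, at radius r is drawn at 1 + k1 r^2 times it, then the intrinsics apply), "camera_from_world" (4x4, takes a point from world to camera coordinates); the wrist camera has in their place "tool_from_camera" (4x4, takes a point from camera to tool coordinates, whose origin is the TCP and whose axes are the flange's). Camera axes: x right, y down, z forward; pixel columns grow to the right and rows downward; lengths in m; the calibration is good to about 2 mm. A picture is of the moment at which its call begins: read the wrist's pose just before it. There is no depth.
- r.finish_job(): hands the job in; it is judged then, once.
The state is a dict: "clock": time; "joints": joint angles; "qvel": joint speeds; "joint_torque": joint torques, N m; "eef_pos": TCP position; "tool_rot": TCP orientation; "contact_force": force on the tool from outside, world axes, zero at the start; "moment": the same for the moment, N m; "finger_gap": finger opening in m; "grasp_force": force on a finger pad.
Only numpy, scipy, OpenCV 4.12 (cv2) and the standard library are available. Lean on these libraries where they do the work, as an engineer would, in place of code of your own. Each camera call takes 0.05 s, during which the arm holds its last target. There are 200 camera calls.

## Working session

There is one attempt and no reset: what is moved stays moved. The work goes in short steps, Python scripts to look and compute and a tool call to move; the robot and the scene stay as the last step left them, time stands still between calls to the robot, and variables do not carry over. Pictures are saved under pics/ and viewed, at most 14 in all, crops included, and the job is handed in when it is done.

Besides the shell and the picture viewer there is one more tool, called after "Emit:" as name([rows], argument=value, ...), one row to a line, values as JSON. apply_moves: Moves the arm, as the interface text tells. Its arguments: {"type":"object","properties":{"motion":{"type":"array","items":{"type":"object","properties":{"offset":{"type":"array","items":{"type":"number"}},"roll":{"type":"number"}}}},"claw":{"type":"number"},"squeeze":{"type":"number"}},"required":["motion"]}

```bash
mkdir -p pics; ls
cat > h.py <<'E'
import numpy as np, cv2
from workcell import r
def ray(c,px):
    K=c["K"];p=np.array([[px]],float)
    x=(px[0]-K[0,2])/K[0,0];y=(px[1]-K[1,2])/K[1,1]
    rd=np.hypot(x,y);u=rd
    for _ in range(30):u=rd/(1+c["k1"]*u*u)
    s=u/rd if rd>0 else 1
    return np.array([x*s,y*s,1.])
def onplane(c,px,z):
    T=np.linalg.inv(c["camera_from_world"]);d=T[:3,:3]@ray(c,px);o=T[:3,3]
    return o+d*(z-o[2])/d[2]
def proj(c,P):
    q=c["camera_from_world"]@np.append(P,1);x,y=q[:2]/q[2];f=1+c["k1"]*(x*x+y*y)
    return c["K"][0,0]*x*f+c["K"][0,2],c["K"][1,1]*y*f+c["K"][1,2]
E
python3 - <<'E'
from h import *
for n in("scene","top"):
    c=r.read_camera(n);cv2.imwrite(f"pics/{n}0.png",c["img"][:,:,::-1]);print(n,c["K"].tolist(),c["k1"],np.linalg.inv(c["camera_from_world"]).round(3).tolist())
c=r.read_camera("wrist");print(c["tool_from_camera"].round(3).tolist())
print(r.get_state())
E
```

```text
pics
scene [[441.28407544215344, 0.0, 252.94168836440667], [0.0, 441.28407544215344, 188.42919560909013], [0.0, 0.0, 1.0]] -0.04335802496825149 [[-0.93, -0.276, 0.242, 0.185], [-0.367, 0.675, -0.64, 0.969], [0.014, -0.685, -0.729, 1.057], [0.0, 0.0, 0.0, 1.0]]
top [[395.93960110664614, 0.0, 260.0967829919854], [0.0, 395.93960110664614, 189.55722183702738], [0.0, 0.0, 1.0]] -0.12201887373381619 [[0.025, -0.992, 0.124, 0.356], [-1.0, -0.025, 0.003, 0.097], [0.0, -0.124, -0.992, 1.373], [0.0, 0.0, 0.0, 1.0]]
[[0.001, -0.948, -0.318, 0.08], [1.0, 0.001, 0.0, -0.0], [-0.0, -0.318, 0.948, -0.133], [0.0, 0.0, 0.0, 1.0]]
{'clock': 0.15, 'joints': array([-1.33372816e+00,  9.17226272e-02,  1.23163593e+00, -1.58831628e-05,
        1.81980730e+00, -5.66940747e-02]), 'qvel': array([ 4.31008408e-05, -2.17892140e-03, -2.34819098e-03,  8.60330662e-04,
       -8.04673522e-04,  8.28944774e-05]), 'joint_torque': array([ 8.92663465e-04, -4.59372389e+01, -4.18524599e+01, -1.39388567e-04,
        9.55755939e-03,  2.99396186e-05]), 'eef_pos': array([ 0.17368091, -0.5740946 ,  0.23837357]), 'tool_rot': array([-3.14002111e+00, -7.37686480e-05,  2.93758283e-01]), 'contact_force': array([ 0.64923497, -0.35175612,  0.12969036]), 'moment': array([-0.01277839, -0.04010473, -0.03249369]), 'grasp_force': 0.0, 'finger_gap': 0.08501251177963891}
```

View pics/scene0.png

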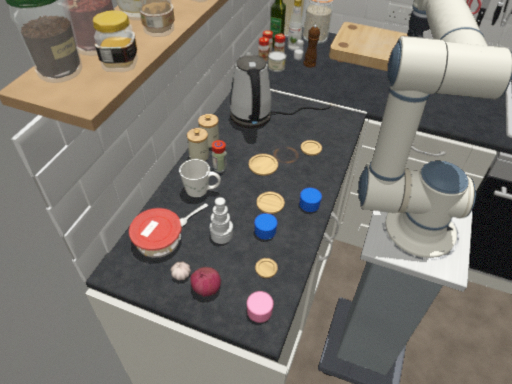

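View pics/top0.png

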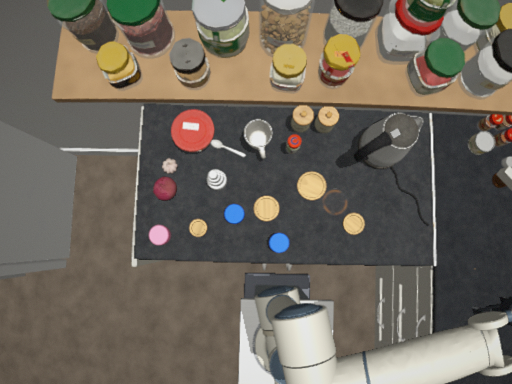

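The top view shows the coasters at about (312,186), (266,208), (354,224) and (198,228). The stack is at (216,180), with blue look-alikes at (234,213) and (279,242) and a pink one at (159,235).

```bash
cat > m.py <<'E'
from h import *
c=r.read_camera("top");s=r.read_camera("scene")
hsv=cv2.cvtColor(c["img"],cv2.COLOR_RGB2HSV)
m=cv2.inRange(hsv,(8,50,120),(28,255,255));m[:150]=0;m[250:]=0
n,l,st,ce=cv2.connectedComponentsWithStats(m)
for i in range(1,n):
    if st[i,4]<40: continue
    cn=max(cv2.findContours((l==i).astype(np.uint8),0,2)[0],key=cv2.contourArea)
    P=np.array([onplane(c,p[0],.01)[:2] for p in cn]).astype(np.float32)
    (x,y),R=cv2.minEnclosingCircle(P)
    e=cv2.fitEllipse(P) if len(P)>5 else None
    print(ce[i].round(),st[i,4],"xy",round(x,4),round(y,4),"D",round(2*R,4),"ell",np.round(e[0],4),np.round(e[1],4))
for nm,(a,b,w,h) in (("top",(130,150,170,110)),("scene",(170,160,170,170))):
    I=(c if nm=="top" else s)["img"][b:b+h,a:a+w,::-1]
    cv2.imwrite(f"pics/z_{nm}.png",cv2.resize(I,None,fx=4.5 if nm=="top" else 3.4,fy=4.5 if nm=="top" else 3.4,interpolation=cv2.INTER_CUBIC))
E
python3 m.py
```

```text
[311. 185.] 680 xy 0.5462 -0.0774 D 0.1034 ell [ 0.5463 -0.0773] [0.0994 0.1012]
[266. 208.] 530 xy 0.4632 0.0792 D 0.0903 ell [0.4633 0.079 ] [0.0862 0.0887]
[353. 223.] 387 xy 0.4176 -0.2255 D 0.0776 ell [ 0.4178 -0.2251] [0.0736 0.0755]
[198. 227.] 261 xy 0.3903 0.313 D 0.0626 ell [0.3903 0.3131] [0.0604 0.0611]
```

View pics/z_top.png

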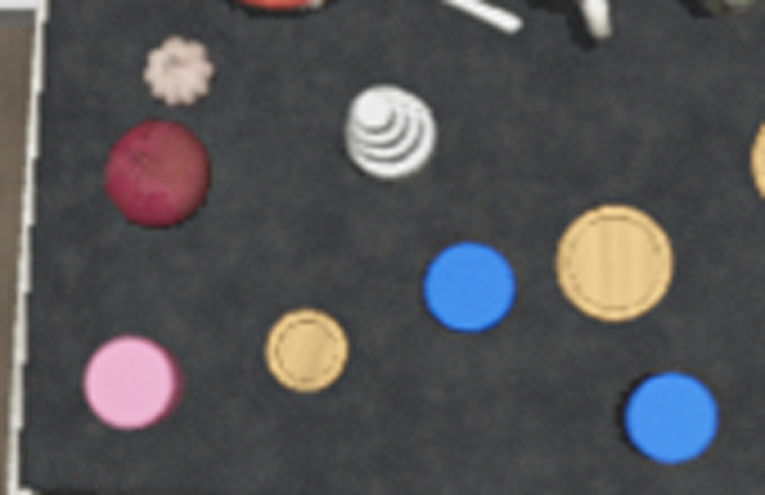

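View pics/z_scene.png

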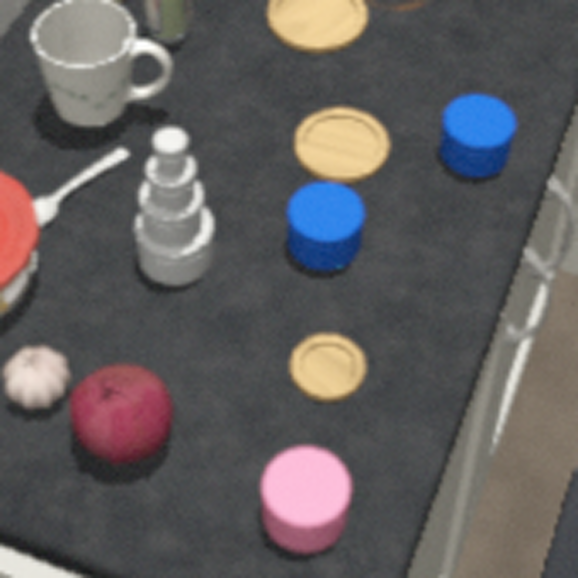

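The crops show the small tin's lid at about top pixel (213.3,174.7) and the white stack's outline centred near (217,179.5). A blue tin sits between the stack and dish_l.

Run:
```python
from h import *
c=r.read_camera("top");s=r.read_camera("scene")
print("S top",onplane(c,(213.3-.4,174.7-.4),.154).round(4), "scene",onplane(s,(170+170/3.4,160+141/3.4),.154).round(4))
hsv=cv2.cvtColor(c["img"],cv2.COLOR_RGB2HSV)
m=cv2.inRange(hsv,(0,0,110),(180,40,255))
m[:155]=0;m[205:]=0;m[:,:200]=0;m[:,235:]=0
cn=max(cv2.findContours(m,0,2)[0],key=cv2.contourArea)
P=np.array([onplane(c,p[0],.044)[:2] for p in cn]).astype(np.float32)
print("XL outline",cv2.minEnclosingCircle(P),np.ptp(P,axis=0),P.min(0),P.max(0))
for nm,px in(("blue1",(234,213.5)),("blue2",(279,242.5)),("pink",(159,235)),("apple",(165,188.5))):print(nm,onplane(c,px,.044).round(3))
for nm,px in(("mug",(258,132)),("jar",(294,143))):print(nm,onplane(c,px,.1).round(3))
t=r.get_state();print(t["eef_pos"],t["tool_rot"],t["clock"])
```

```text
S top [0.5528 0.2493 0.154 ] scene [0.55   0.2547 0.154 ]
XL outline ((0.555528461933136, 0.25240838527679443), 0.03658439964056015) [0.0690856  0.06576131] [0.52022016 0.21741797] [0.58930576 0.28317928]
blue1 [0.439 0.187 0.044]
blue2 [0.346 0.033 0.044]
pink [0.359 0.438 0.044]
apple [0.518 0.425 0.044]
mug [0.707 0.113 0.1  ]
jar [ 0.673 -0.007  0.1  ]
[ 0.17374864 -0.57425536  0.23900519] [-3.14111856e+00 -1.81829686e-05  2.93788489e-01] 0.35
```

Emit:
apply_moves([
  {"offset": [0,0,-0.5],"roll": 0.94},
  {"offset": [0,0,-0.5],"roll": 0.94},
  {"offset": [0,0,0],"roll": 0.93},
  {"offset": [0.46,-1,0],"roll": 0},
  {"offset": [0.46,-1,0],"roll": 0},
  {"offset": [0.46,-1,0],"roll": 0},
  {"offset": [0.46,-1,0],"roll": 0},
  {"offset": [0.46,-1,0],"roll": 0},
  {"offset": [0.46,-1,0],"roll": 0},
  {"offset": [0.46,-1,0],"roll": 0},
], claw=-1, squeeze=30)

```text
clock: 1.35
eef_pos: [0.2546, -0.3983, 0.2644]
tool_rot: [3.141, -0.0, -0.001]
contact_force: [-0.0, 0.2, -1.1]
finger_gap: 0.0854
grasp_force: 0.0
```

Emit:
apply_moves([
  {"offset": [0.46,-1,0]},
  {"offset": [0.46,-1,0]},
  {"offset": [0.46,-1,0]},
  {"offset": [0.46,-1,0]},
  {"offset": [0.46,-1,0]},
  {"offset": [0.46,-1,0]},
  {"offset": [0.46,-1,0]},
  {"offset": [0.46,-1,0]},
  {"offset": [0.46,-1,0]},
  {"offset": [0.46,-1,0]},
])

```text
schema error: expected keys offset, roll
```

Emit:
apply_moves([
  {"offset": [0.46,-1,0]},
  {"offset": [0.46,-1,0]},
  {"offset": [0.46,-1,0]},
  {"offset": [0.46,-1,0]},
  {"offset": [0.46,-1,0]},
  {"offset": [0.46,-1,0]},
  {"offset": [0.46,-1,0]},
  {"offset": [0.46,-1,0]},
  {"offset": [0.46,-1,0]},
  {"offset": [0.46,-1,0]},
])

```text
schema error: expected keys offset, roll
```

Emit:
apply_moves([
  {"offset": [0.4,-1,0]},
  {"offset": [0.4,-1,0]},
  {"offset": [0.4,-1,0]},
  {"offset": [0.4,-1,0]},
  {"offset": [0.4,-0.7,0]},
  {"offset": [0.3,0,0]},
  {"offset": [0,0,0]},
  {"offset": [0,0,0]},
])

```text
schema error: expected keys offset, roll
```

Run:
```python
from h import *
from scipy.spatial.transform import Rotation as Ro
t=r.get_state();c=r.read_camera("wrist")
T=np.eye(4);T[:3,:3]=Ro.from_euler("xyz",t["tool_rot"]).as_matrix();T[:3,3]=t["eef_pos"]
c["camera_from_world"]=np.linalg.inv(T@c["tool_from_camera"])
np.save("wr.npy",c,allow_pickle=True)
cv2.imwrite("pics/w1.png",c["img"][:,:,::-1]);print(t["eef_pos"],t["tool_rot"],t["joints"].round(2))
print(proj(c,np.array([.552,.251,.154])))
```

```text
[ 0.25464216 -0.39827491  0.26436881] [ 3.14132004e+00 -2.16702584e-04 -5.96399750e-04] [-1.07 -0.24  1.5   0.    1.88  0.5 ]
(np.float64(338.5410768186604), np.float64(225.3777944419736))
```

View pics/w1.png

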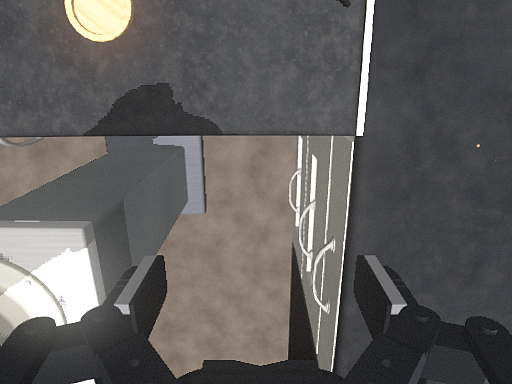

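The moves were refused because every row needs a roll. This picture only shows a coaster at (98,5) and the jaws near (150,290) and (370,290).

Emit:
apply_moves([
  {"offset": [0.46,-1,0],"roll": 0},
  {"offset": [0.46,-1,0],"roll": 0},
  {"offset": [0.46,-1,0],"roll": 0},
  {"offset": [0.46,-1,0],"roll": 0},
  {"offset": [0.46,-1,0],"roll": 0},
  {"offset": [0.46,-1,0],"roll": 0},
  {"offset": [0.46,-1,0],"roll": 0},
  {"offset": [0.46,-1,0],"roll": 0},
  {"offset": [0.46,-1,0],"roll": 0},
  {"offset": [0.46,-1,0],"roll": 0},
])

```text
clock: 2.4
eef_pos: [0.3698, -0.1484, 0.2645]
tool_rot: [3.141, -0.001, -0.001]
contact_force: [0.2, 0.4, 0.1]
finger_gap: 0.0853
grasp_force: 0.0
```

Emit:
apply_moves([
  {"offset": [0.46,-1,0],"roll": 0},
  {"offset": [0.46,-1,0],"roll": 0},
  {"offset": [0.46,-1,0],"roll": 0},
  {"offset": [0.46,-1,0],"roll": 0},
  {"offset": [0.46,-1,0],"roll": 0},
  {"offset": [0.46,-1,0],"roll": 0},
  {"offset": [0.46,-1,0],"roll": 0},
  {"offset": [0.46,-1,0],"roll": 0},
  {"offset": [0.46,-1,0],"roll": 0},
  {"offset": [0.46,-1,0],"roll": 0},
])

```text
clock: 3.4
eef_pos: [0.485, 0.1016, 0.2644]
tool_rot: [3.142, -0.0, -0.0]
contact_force: [0.2, 0.2, -0.0]
finger_gap: 0.0853
grasp_force: 0.0
```

Emit:
apply_moves([
  {"offset": [0.5,-1,0],"roll": 0},
  {"offset": [0.5,-1,0],"roll": 0},
  {"offset": [0.5,-1,0],"roll": 0},
  {"offset": [0.5,-1,0],"roll": 0},
  {"offset": [0.4,-1,0],"roll": 0},
  {"offset": [0.2,-0.8,0],"roll": 0},
  {"offset": [0,0,0],"roll": 0},
  {"offset": [0,0,0],"roll": 0},
])

```text
clock: 4.2
eef_pos: [0.5496, 0.2454, 0.2639]
tool_rot: [3.141, 0.001, 0.0]
contact_force: [-0.4, -0.3, -0.4]
finger_gap: 0.0857
grasp_force: 0.0
```

```bash
cat > w.py <<'E'
import sys
from h import *
from scipy.spatial.transform import Rotation as Ro
t=r.get_state();c=r.read_camera("wrist")
T=np.eye(4);T[:3,:3]=Ro.from_euler("xyz",t["tool_rot"]).as_matrix();T[:3,3]=t["eef_pos"]
c["camera_from_world"]=np.linalg.inv(T@c["tool_from_camera"])
np.save("wr.npy",c,allow_pickle=True)
cv2.imwrite(f"pics/{sys.argv[1]}.png",c["img"][:,:,::-1]);print(t["eef_pos"],t["tool_rot"],t["joints"].round(2),t["clock"])
E
python3 w.py w2
```

```text
[0.54963112 0.24542758 0.26393273] [3.14092518e+00 6.08000581e-04 1.59692925e-04] [ 0.36  0.1   1.17 -0.    1.87  1.93] 4.2
```

View pics/w2.png

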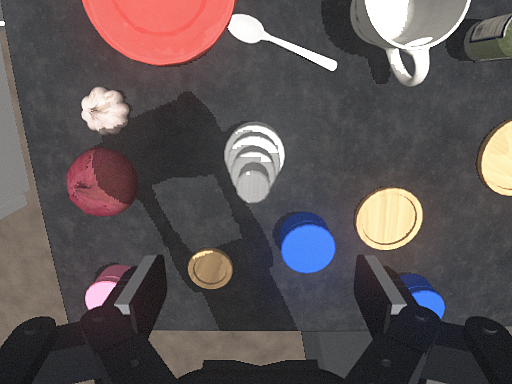

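The wrist view shows the stack with its top lid near (253,187), clear of the apple at (101,182) and the blue tin at (307,243).

Run:
```python
from h import *
c=np.load("wr.npy",allow_pickle=True).item()
g=cv2.cvtColor(c["img"],cv2.COLOR_RGB2GRAY)
for v in range(118,206,4): print(v,g[v,220:290:2].tolist())
for P in((.552,.251,.154),(.552,.251,.12),(.552,.251,.084),(.552,.251,.044)):print(P,np.round(proj(c,np.array(P)),1))
```

```text
118 [76, 81, 79, 80, 78, 74, 81, 80, 78, 78, 75, 77, 76, 80, 75, 78, 79, 80, 82, 82, 74, 85, 84, 82, 84, 85, 87, 80, 87, 78, 77, 80, 82, 85, 77]
122 [77, 82, 79, 83, 73, 81, 80, 82, 80, 74, 71, 55, 60, 71, 99, 121, 124, 123, 119, 120, 106, 93, 87, 81, 81, 86, 80, 84, 87, 83, 79, 79, 81, 81, 81]
126 [75, 78, 85, 79, 79, 67, 59, 59, 57, 67, 116, 113, 128, 202, 243, 255, 255, 255, 255, 249, 217, 161, 131, 116, 118, 99, 83, 79, 85, 83, 80, 76, 79, 80, 82]
130 [55, 83, 73, 70, 57, 60, 55, 90, 121, 245, 255, 253, 182, 192, 189, 169, 250, 255, 255, 255, 255, 255, 255, 255, 255, 227, 119, 111, 80, 82, 83, 81, 85, 80, 79]
134 [55, 55, 59, 54, 57, 58, 150, 181, 187, 192, 191, 145, 115, 120, 117, 113, 119, 113, 120, 119, 119, 112, 126, 231, 255, 255, 255, 255, 146, 90, 85, 88, 78, 84, 83]
138 [61, 62, 58, 57, 55, 171, 197, 190, 181, 107, 123, 153, 218, 240, 255, 255, 255, 254, 255, 255, 219, 250, 184, 117, 109, 166, 255, 255, 255, 246, 96, 89, 84, 90, 81]
142 [61, 57, 58, 76, 187, 195, 191, 121, 180, 252, 255, 255, 255, 255, 255, 255, 255, 255, 254, 254, 254, 254, 255, 255, 255, 233, 114, 249, 
[... 1989 characters left out ...]
188, 187, 185, 186, 182, 188, 181, 182, 190, 160, 88, 81, 89, 84, 81, 78, 81, 82, 79, 75]
194 [66, 76, 47, 56, 54, 56, 56, 62, 45, 155, 190, 189, 189, 189, 185, 189, 185, 183, 185, 185, 187, 181, 180, 167, 96, 79, 77, 81, 75, 77, 74, 80, 76, 80, 75]
198 [67, 73, 64, 50, 56, 53, 58, 56, 61, 58, 67, 160, 195, 187, 182, 190, 183, 190, 186, 183, 191, 174, 140, 83, 82, 81, 80, 73, 78, 73, 80, 87, 86, 75, 72]
202 [69, 68, 67, 74, 62, 50, 52, 57, 55, 57, 54, 57, 49, 78, 192, 142, 142, 130, 130, 102, 75, 90, 79, 82, 81, 74, 77, 73, 76, 68, 74, 72, 76, 74, 76]
(0.552, 0.251, 0.154) [252.  186.3]
(0.552, 0.251, 0.12) [252.9 174.3]
(0.552, 0.251, 0.084) [253.6 164.2]
(0.552, 0.251, 0.044) [254.2 155.3]
```

Emit:
apply_moves([
  {"offset": [0.1,-0.22,0],"roll": 0},
  {"offset": [0,0,1],"roll": 0},
  {"offset": [0,0,1],"roll": 0},
  {"offset": [0,0,1],"roll": 0},
  {"offset": [0,0,1],"roll": 0},
  {"offset": [0,0,0.6],"roll": 0},
  {"offset": [0,0,0.5],"roll": 0},
  {"offset": [0,0,0],"roll": 0},
  {"offset": [0,0,0],"roll": 0},
], claw=-1)

```text
clock: 5.15
eef_pos: [0.5525, 0.251, 0.1378]
tool_rot: [-3.141, -0.001, -0.001]
contact_force: [-0.4, -0.0, 0.3]
finger_gap: 0.0855
grasp_force: 0.0
```

Emit:
apply_moves([
  {"offset": [0,0,0],"roll": 0},
  {"offset": [0,0,0],"roll": 0},
  {"offset": [0,0,0],"roll": 0},
  {"offset": [0,0,0],"roll": 0},
  {"offset": [0,0,0],"roll": 0},
  {"offset": [0,0,0],"roll": 0},
  {"offset": [0,0,0],"roll": 0},
  {"offset": [0,0,0],"roll": 0},
], claw=1, squeeze=30)

```text
clock: 5.95
eef_pos: [0.5523, 0.2511, 0.1373]
tool_rot: [-3.141, -0.001, -0.0]
contact_force: [0.2, 0.6, 4.4]
finger_gap: 0.0262
grasp_force: 29.6
```

Emit:
apply_moves([
  {"offset": [0,0,-0.4],"roll": 0},
  {"offset": [0,0,-1],"roll": 0},
  {"offset": [0,0,-0.8],"roll": 0},
  {"offset": [-0.93,-0.35,0],"roll": 0},
  {"offset": [-0.93,-0.35,0],"roll": 0},
  {"offset": [-0.93,-0.35,0],"roll": 0},
  {"offset": [-0.93,-0.35,0],"roll": 0},
  {"offset": [-0.93,-0.35,0],"roll": 0},
  {"offset": [-0.93,-0.35,0],"roll": 0},
  {"offset": [-0.93,-0.37,0],"roll": 0},
])

```text
clock: 6.95
eef_pos: [0.3883, 0.3129, 0.1918]
tool_rot: [3.141, 0.001, -0.001]
contact_force: [-0.1, 0.1, -0.1]
finger_gap: 0.0262
grasp_force: 29.6
```

Emit:
apply_moves([
  {"offset": [0,0,1],"roll": 0},
  {"offset": [0,0,1],"roll": 0},
  {"offset": [0,0,1],"roll": 0},
  {"offset": [0,0,1],"roll": 0},
  {"offset": [0,0,0.8],"roll": 0},
  {"offset": [0,0,0],"roll": 0},
  {"offset": [0,0,0],"roll": 0},
])

```text
clock: 7.65
eef_pos: [0.3893, 0.3127, 0.0721]
tool_rot: [3.141, 0.001, -0.0]
contact_force: [0.3, 0.1, -0.9]
finger_gap: 0.0258
grasp_force: 29.6
```

```bash
python3 w.py w3
```

```text
[0.38930864 0.31273468 0.07210762] [ 3.14112149e+00  6.20017324e-04 -4.92902510e-04] [ 0.61 -0.15  1.76 -0.    1.53  2.18] 7.65
```

View pics/w3.png

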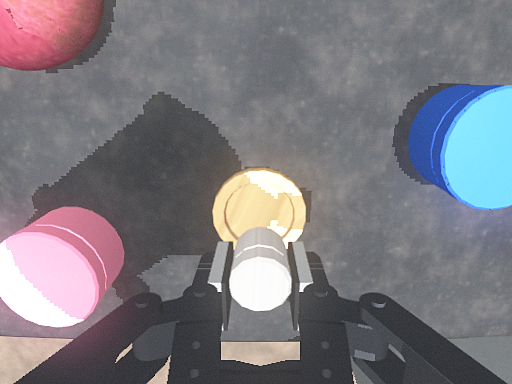

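The tin is held square between the jaws, above the coaster whose outline spans columns 213–306 (centre about 259, 212). I'll lower it.

Emit:
apply_moves([
  {"offset": [0.03,0,0.8],"roll": 0},
  {"offset": [0,0,0.5],"roll": 0},
  {"offset": [0,0,0.3],"roll": 0},
  {"offset": [0,0,0.2],"roll": 0},
  {"offset": [0,0,0.12],"roll": 0},
  {"offset": [0,0,0],"roll": 0},
  {"offset": [0,0,0],"roll": 0},
])

```text
clock: 8.4
eef_pos: [0.3904, 0.313, 0.0243]
tool_rot: [-3.141, -0.001, -0.0]
contact_force: [-0.4, -0.3, -0.9]
finger_gap: 0.0259
grasp_force: 29.6
```

Emit:
apply_moves([
  {"offset": [0,0,0.06],"roll": 0},
  {"offset": [0,0,0],"roll": 0},
])

```text
clock: 8.6
eef_pos: [0.3902, 0.3129, 0.0224]
tool_rot: [-3.141, -0.0, -0.0]
contact_force: [-0.7, 0.4, -0.5]
finger_gap: 0.0261
grasp_force: 29.6
```

Emit:
apply_moves([
  {"offset": [0,0,0],"roll": 0},
  {"offset": [0,0,0],"roll": 0},
  {"offset": [0,0,0],"roll": 0},
  {"offset": [0,0,0],"roll": 0},
], claw=-0.2)

```text
clock: 9.0
eef_pos: [0.3902, 0.3129, 0.0224]
tool_rot: [-3.141, -0.0, -0.001]
contact_force: [-0.1, 0.7, 0.1]
finger_gap: 0.0512
grasp_force: 0.0
```

Emit:
apply_moves([
  {"offset": [0,0,-0.5],"roll": 0},
  {"offset": [0,0,-1],"roll": 0},
  {"offset": [0,0,-1],"roll": 0},
  {"offset": [0,0,-1],"roll": 0},
  {"offset": [0,0,-1],"roll": 0},
  {"offset": [0,0,-1],"roll": 0},
  {"offset": [0,0,0],"roll": 0},
])

```text
clock: 9.7
eef_pos: [0.3917, 0.3139, 0.1654]
tool_rot: [-3.137, -0.007, -0.0]
contact_force: [0.8, 0.2, 0.4]
finger_gap: 0.0517
grasp_force: 0.0
```

```bash
python3 w.py w4
```

```text
[0.39167837 0.31389203 0.16537496] [-3.13681858e+00 -6.85606899e-03 -4.68477821e-04] [ 0.61 -0.18  1.63 -0.    1.69  2.18] 9.7
```

View pics/w4.png

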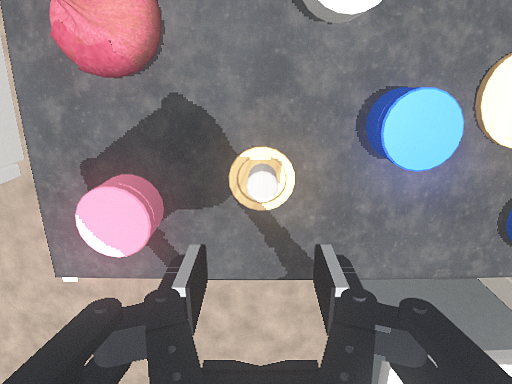

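The small tin stands centred in its coaster at (262,182). Next is tin_m.

Emit:
apply_moves([
  {"offset": [0.93,0.36,0],"roll": 0},
  {"offset": [0.93,0.36,0],"roll": 0},
  {"offset": [0.93,0.36,0],"roll": 0},
  {"offset": [0.93,0.36,0],"roll": 0},
  {"offset": [0.93,0.36,0],"roll": 0},
  {"offset": [0.93,0.36,0],"roll": 0},
  {"offset": [0.89,0.33,0],"roll": 0},
  {"offset": [0,0,0],"roll": 0},
  {"offset": [0,0,0],"roll": 0},
], claw=-1)

```text
clock: 10.65
eef_pos: [0.5514, 0.2502, 0.1584]
tool_rot: [3.141, 0.003, -0.001]
contact_force: [-0.0, 1.0, 0.4]
finger_gap: 0.0853
grasp_force: 0.0
```

```bash
python3 w.py w5
python3 - <<'E'
from h import *
c=np.load("wr.npy",allow_pickle=True).item()
for P in((.552,.251,.12),(.572,.251,.12),(.532,.251,.12),(.552,.271,.12),(.552,.231,.12)):print(P,np.round(proj(c,np.array(P)),1))
E
```

```text
[0.5514328  0.25019661 0.15837545] [ 3.14096717e+00  2.55081764e-03 -1.23199251e-03] [0.37 0.11 1.36 0.   1.68 1.94] 10.65
(0.552, 0.251, 0.12) [257.7 227.7]
(0.572, 0.251, 0.12) [257.6 194.4]
(0.532, 0.251, 0.12) [257.8 258.8]
(0.552, 0.271, 0.12) [222.4 227.7]
(0.552, 0.231, 0.12) [293.  227.7]
```

View pics/w5.png

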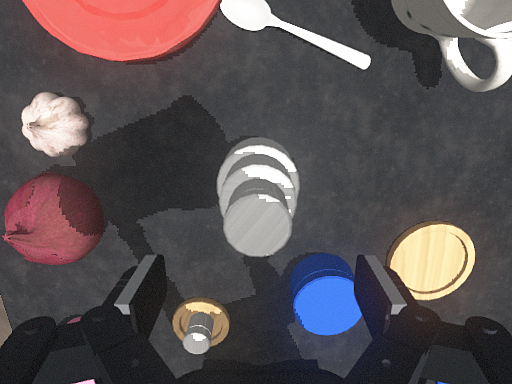

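Tin_m's lid is at (258,223), about 2 mm further in x than I assumed. The x command includes this correction.

Emit:
apply_moves([
  {"offset": [0.1,0,0.8],"roll": 0},
  {"offset": [0,0,0.8],"roll": 0},
  {"offset": [0,0,0.4],"roll": 0},
  {"offset": [0,0,0.3],"roll": 0},
  {"offset": [0,0,0],"roll": 0},
  {"offset": [0,0,0],"roll": 0},
], claw=-1)

```text
clock: 11.3
eef_pos: [0.5545, 0.2508, 0.1031]
tool_rot: [-3.141, -0.001, -0.0]
contact_force: [0.8, 0.5, 1.0]
finger_gap: 0.0854
grasp_force: 0.0
```

Emit:
apply_moves([
  {"offset": [0,0,0],"roll": 0},
  {"offset": [0,0,0],"roll": 0},
  {"offset": [0,0,0],"roll": 0},
  {"offset": [0,0,0],"roll": 0},
  {"offset": [0,0,0],"roll": 0},
  {"offset": [0,0,0],"roll": 0},
  {"offset": [0,0,0],"roll": 0},
], claw=1, squeeze=30)

```text
clock: 12.0
eef_pos: [0.5547, 0.2508, 0.103]
tool_rot: [-3.141, -0.001, -0.0]
contact_force: [0.7, 1.0, 4.1]
finger_gap: 0.0386
grasp_force: 30.7
```

Emit:
apply_moves([
  {"offset": [0,0,-0.4],"roll": 0},
  {"offset": [0,0,-1],"roll": 0},
  {"offset": [0,0,-0.8],"roll": 0},
  {"offset": [-0.29,1,0],"roll": 0},
  {"offset": [-0.29,1,0],"roll": 0},
  {"offset": [-0.29,1,0],"roll": 0},
  {"offset": [-0.29,1,0],"roll": 0},
  {"offset": [-0.29,1,0],"roll": 0},
  {"offset": [-0.29,1,0],"roll": 0},
  {"offset": [-0.29,1,0],"roll": 0},
])

```text
clock: 13.0
eef_pos: [0.5027, 0.0743, 0.1569]
tool_rot: [3.141, 0.002, -0.001]
contact_force: [1.5, -0.9, -0.5]
finger_gap: 0.039
grasp_force: 30.6
```

Emit:
apply_moves([
  {"offset": [-0.29,1,0],"roll": 0},
  {"offset": [-0.29,1,0],"roll": 0},
  {"offset": [-0.29,1,0],"roll": 0},
  {"offset": [-0.29,1,0],"roll": 0},
  {"offset": [-0.29,1,0],"roll": 0},
  {"offset": [-0.29,1,0],"roll": 0},
  {"offset": [-0.29,1,0],"roll": 0},
  {"offset": [-0.29,1,0],"roll": 0},
  {"offset": [-0.29,1,0],"roll": 0},
  {"offset": [-0.29,1,0],"roll": 0},
])

```text
clock: 14.0
eef_pos: [0.43, -0.1754, 0.1571]
tool_rot: [-3.141, 0.001, -0.001]
contact_force: [0.8, -0.5, -1.3]
finger_gap: 0.0389
grasp_force: 30.6
```

Emit:
apply_moves([
  {"offset": [-0.29,1,0],"roll": 0},
  {"offset": [-0.26,1,0],"roll": 0},
  {"offset": [0,0,1],"roll": 0},
  {"offset": [0,0,1],"roll": 0},
  {"offset": [0,0,1],"roll": 0},
  {"offset": [0,0,1],"roll": 0},
  {"offset": [0,0,0.5],"roll": 0},
  {"offset": [0,0,0],"roll": 0},
  {"offset": [0,0,0],"roll": 0},
  {"offset": [0,0,0],"roll": 0},
])

```text
clock: 15.0
eef_pos: [0.418, -0.2249, 0.0465]
tool_rot: [3.14, -0.002, -0.0]
contact_force: [-0.2, -0.2, -1.6]
finger_gap: 0.0391
grasp_force: 30.7
```

Remaining drop is 0.0225 m, or 0.9 units.

Emit:
apply_moves([
  {"offset": [0,0,0.4],"roll": 0},
  {"offset": [0,0,0.25],"roll": 0},
  {"offset": [0,0,0.15],"roll": 0},
  {"offset": [0,0,0.1],"roll": 0},
  {"offset": [0,0,0],"roll": 0},
  {"offset": [0,0,0],"roll": 0},
])

```text
clock: 15.6
eef_pos: [0.4169, -0.2242, 0.0239]
tool_rot: [-3.141, 0.001, -0.0]
contact_force: [-7.2, 4.5, 10.9]
finger_gap: 0.0389
grasp_force: 31.6
```

Emit:
apply_moves([
  {"offset": [0,0,0],"roll": 0},
  {"offset": [0,0,0],"roll": 0},
  {"offset": [0,0,0],"roll": 0},
  {"offset": [0,0,0],"roll": 0},
], claw=-0.6)

```text
clock: 16.0
eef_pos: [0.4171, -0.2244, 0.022]
tool_rot: [-3.141, 0.0, -0.0]
contact_force: [0.1, 1.2, 1.1]
finger_gap: 0.0686
grasp_force: 0.0
```

Emit:
apply_moves([
  {"offset": [0,0,-0.5],"roll": 0},
  {"offset": [0,0,-1],"roll": 0},
  {"offset": [0,0,-1],"roll": 0},
  {"offset": [0,0,-1],"roll": 0},
  {"offset": [0,0,-1],"roll": 0},
  {"offset": [0,0,-0.5],"roll": 0},
  {"offset": [0,0,0],"roll": 0},
  {"offset": [0,0,0],"roll": 0},
])

```text
clock: 16.8
eef_pos: [0.417, -0.2243, 0.1466]
tool_rot: [-3.141, 0.001, -0.0]
contact_force: [-0.2, 0.5, -2.0]
finger_gap: 0.0682
grasp_force: 0.0
```

```bash
python3 w.py w6
```

```text
[ 0.41700179 -0.22430889  0.14663457] [-3.14120740e+00  5.57609215e-04 -4.71111104e-04] [-0.57 -0.25  1.72  0.    1.67  1.01] 16.8
```

View pics/w6.png

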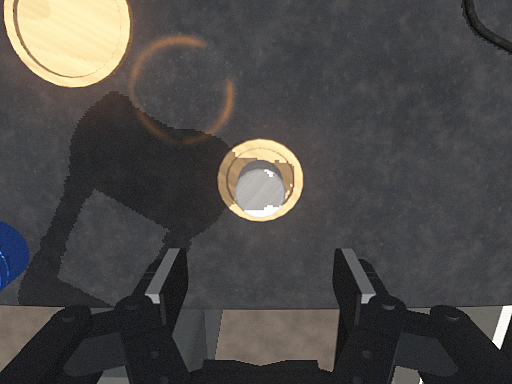

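Tin_m stands in its recess at (260,188). Now back to the stack for tin_l.

Emit:
apply_moves([
  {"offset": [0.29,-1,0],"roll": 0},
  {"offset": [0.29,-1,0],"roll": 0},
  {"offset": [0.29,-1,0],"roll": 0},
  {"offset": [0.29,-1,0],"roll": 0},
  {"offset": [0.29,-1,0],"roll": 0},
  {"offset": [0.29,-1,0],"roll": 0},
  {"offset": [0.29,-1,0],"roll": 0},
  {"offset": [0.29,-1,0],"roll": 0},
  {"offset": [0.29,-1,0],"roll": 0},
  {"offset": [0.29,-1,0],"roll": 0},
], claw=-1)

```text
clock: 17.85
eef_pos: [0.4892, 0.0266, 0.1453]
tool_rot: [-3.142, 0.003, -0.0]
contact_force: [0.3, -0.2, -0.2]
finger_gap: 0.0855
grasp_force: 0.0
```

Emit:
apply_moves([
  {"offset": [0.29,-1,0],"roll": 0},
  {"offset": [0.29,-1,0],"roll": 0},
  {"offset": [0.29,-1,0],"roll": 0},
  {"offset": [0.29,-1,0],"roll": 0},
  {"offset": [0.29,-1,0],"roll": 0},
  {"offset": [0.29,-1,0],"roll": 0},
  {"offset": [0.29,-1,0],"roll": 0},
  {"offset": [0.29,-1,0],"roll": 0},
  {"offset": [0.29,-1,0],"roll": 0},
  {"offset": [0,0,0],"roll": 0},
])

```text
clock: 18.85
eef_pos: [0.5544, 0.2528, 0.1445]
tool_rot: [3.141, 0.004, 0.002]
contact_force: [-0.6, -0.3, -0.5]
finger_gap: 0.0854
grasp_force: 0.0
```

```bash
python3 w.py w7
python3 - <<'E'
from h import *
c=np.load("wr.npy",allow_pickle=True).item()
for P in((.553,.251,.084),(.5795,.251,.084),(.5265,.251,.084),(.553,.2775,.084),(.553,.2245,.084)):print(P,np.round(proj(c,np.array(P)),1))
E
```

```text
[0.55441627 0.25283342 0.14452239] [3.14124705e+00 3.71398585e-03 2.34790753e-03] [0.37 0.12 1.37 0.   1.66 1.94] 18.85
(0.553, 0.251, 0.084) [262.1 215.6]
(0.5795, 0.251, 0.084) [262.3 175.2]
(0.5265, 0.251, 0.084) [261.9 252.8]
(0.553, 0.2775, 0.084) [220.1 215.5]
(0.553, 0.2245, 0.084) [304.1 215.7]
```

View pics/w7.png

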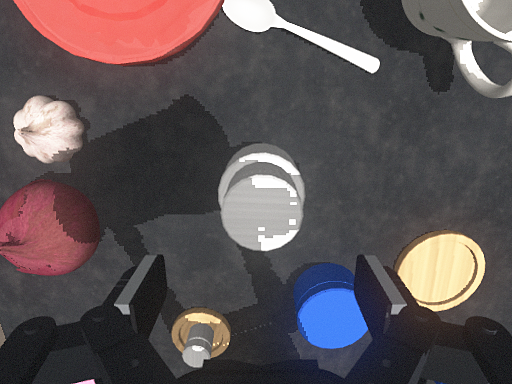

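Tin_l's lid spans columns 220–303 and rows 175–250, which puts its centre near (0.5545, 0.251). I'll descend on it.

Emit:
apply_moves([
  {"offset": [0,0,1],"roll": 0},
  {"offset": [0,0,1],"roll": 0},
  {"offset": [0,0,0.8],"roll": 0},
  {"offset": [0,0,0.35],"roll": 0},
  {"offset": [0,0,0.25],"roll": 0},
  {"offset": [0,0,0],"roll": 0},
  {"offset": [0,0,0],"roll": 0},
])

```text
clock: 19.6
eef_pos: [0.5557, 0.2505, 0.0634]
tool_rot: [-3.141, -0.002, -0.001]
contact_force: [0.9, 0.0, -0.1]
finger_gap: 0.0851
grasp_force: 0.0
```

Emit:
apply_moves([
  {"offset": [0,0,0],"roll": 0},
  {"offset": [0,0,0],"roll": 0},
  {"offset": [0,0,0],"roll": 0},
  {"offset": [0,0,0],"roll": 0},
  {"offset": [0,0,0],"roll": 0},
  {"offset": [0,0,0],"roll": 0},
], claw=1, squeeze=30)

```text
clock: 20.2
eef_pos: [0.5557, 0.2508, 0.0635]
tool_rot: [-3.141, -0.002, -0.0]
contact_force: [-1.1, 0.7, 5.7]
finger_gap: 0.052
grasp_force: 32.2
```

Emit:
apply_moves([
  {"offset": [0,0,-0.4],"roll": 0},
  {"offset": [0,0,-1],"roll": 0},
  {"offset": [0,0,-1],"roll": 0},
  {"offset": [-0.52,0.98,0],"roll": 0},
  {"offset": [-0.52,0.98,0],"roll": 0},
  {"offset": [-0.52,0.98,0],"roll": 0},
  {"offset": [-0.52,0.98,0],"roll": 0},
  {"offset": [-0.52,0.98,0],"roll": 0},
  {"offset": [-0.52,0.98,0],"roll": 0},
  {"offset": [-0.54,0.98,0],"roll": 0},
])

```text
clock: 21.2
eef_pos: [0.4624, 0.0781, 0.1218]
tool_rot: [3.141, 0.002, -0.0]
contact_force: [-0.0, 1.2, -2.1]
finger_gap: 0.0518
grasp_force: 32.3
```

Emit:
apply_moves([
  {"offset": [0,0,0],"roll": 0},
  {"offset": [0,0,1],"roll": 0},
  {"offset": [0,0,1],"roll": 0},
  {"offset": [0,0,1],"roll": 0},
  {"offset": [0,0,0],"roll": 0},
  {"offset": [0,0,0],"roll": 0},
])

```text
clock: 21.8
eef_pos: [0.4633, 0.0794, 0.0473]
tool_rot: [-3.142, 0.001, -0.0]
contact_force: [-0.0, -0.7, -1.6]
finger_gap: 0.0519
grasp_force: 32.3
```

Emit:
apply_moves([
  {"offset": [0.03,0,0.4],"roll": 0},
  {"offset": [0,0,0.25],"roll": 0},
  {"offset": [0,0,0.12],"roll": 0},
  {"offset": [0,0,0.06],"roll": 0},
  {"offset": [0,0,0],"roll": 0},
  {"offset": [0,0,0],"roll": 0},
])

```text
clock: 22.4
eef_pos: [0.4645, 0.0791, 0.0268]
tool_rot: [-3.142, -0.0, -0.001]
contact_force: [0.2, -0.4, -1.8]
finger_gap: 0.052
grasp_force: 32.3
```

Emit:
apply_moves([
  {"offset": [0,0,0],"roll": 0},
  {"offset": [0,0,0],"roll": 0},
  {"offset": [0,0,0],"roll": 0},
  {"offset": [0,0,0],"roll": 0},
], claw=-0.75)

```text
clock: 22.8
eef_pos: [0.4645, 0.0791, 0.0269]
tool_rot: [-3.141, -0.001, -0.0]
contact_force: [0.8, -0.4, 0.6]
finger_gap: 0.0748
grasp_force: 0.0
```

Emit:
apply_moves([
  {"offset": [0,0,-0.5],"roll": 0},
  {"offset": [0,0,-1],"roll": 0},
  {"offset": [0,0,-1],"roll": 0},
  {"offset": [0,0,-1],"roll": 0},
  {"offset": [0,0,-0.5],"roll": 0},
  {"offset": [0,0,0],"roll": 0},
  {"offset": [0,0,0],"roll": 0},
])

```text
clock: 23.5
eef_pos: [0.4641, 0.0791, 0.126]
tool_rot: [3.142, 0.0, -0.0]
contact_force: [-0.7, 0.0, -0.1]
finger_gap: 0.0748
grasp_force: 0.0
```

Emit:
apply_moves([
  {"offset": [0.52,-0.98,0],"roll": 0},
  {"offset": [0.52,-0.98,0],"roll": 0},
  {"offset": [0.52,-0.98,0],"roll": 0},
  {"offset": [0.52,-0.98,0],"roll": 0},
  {"offset": [0.52,-0.98,0],"roll": 0},
  {"offset": [0.52,-0.98,0],"roll": 0},
  {"offset": [0.5,-0.98,0],"roll": 0},
  {"offset": [0,0,0],"roll": 0},
  {"offset": [0,0,0],"roll": 0},
], claw=-1)

```text
clock: 24.4
eef_pos: [0.554, 0.2503, 0.1243]
tool_rot: [3.14, 0.003, 0.0]
contact_force: [0.5, -0.6, -0.4]
finger_gap: 0.0851
grasp_force: 0.0
```

```bash
python3 w.py w8
python3 - <<'E'
from h import *
c=np.load("wr.npy",allow_pickle=True).item()
for P in((.5545,.251,.044),(.5545+.033,.251,.044),(.5545-.033,.251,.044),(.5545,.284,.044),(.5545,.218,.044)):print(P,np.round(proj(c,np.array(P)),1))
E
```

```text
[0.55402082 0.25033711 0.12428312] [3.13987418e+00 3.49211938e-03 4.11719604e-04] [ 0.37  0.12  1.4  -0.    1.62  1.94] 24.4
(0.5545, 0.251, 0.044) [258.1 201.8]
(0.5875, 0.251, 0.044) [258.1 154.5]
(0.5215, 0.251, 0.044) [258.1 244.8]
(0.5545, 0.284, 0.044) [210.  201.7]
(0.5545, 0.218, 0.044) [306.2 201.8]
```

View pics/w8.png

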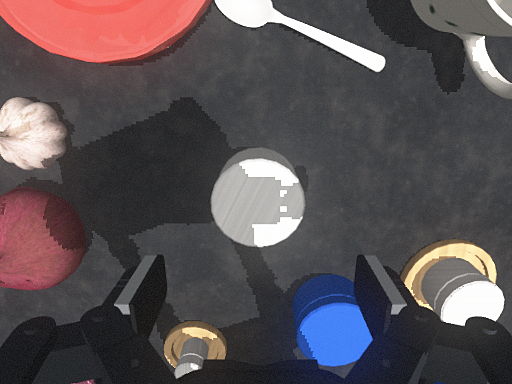

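Tin_xl's lid is centred at (258,202), which matches the prediction of (258,202). Tin_l is visible in its coaster at (462,295).

Emit:
apply_moves([
  {"offset": [0,0,1],"roll": 0},
  {"offset": [0,0,1],"roll": 0},
  {"offset": [0,0,1],"roll": 0},
  {"offset": [0,0,0.6],"roll": 0},
  {"offset": [0,0,0.4],"roll": 0},
  {"offset": [0,0,0.2],"roll": 0},
  {"offset": [0,0,0],"roll": 0},
  {"offset": [0,0,0],"roll": 0},
])

```text
clock: 25.25
eef_pos: [0.5555, 0.2507, 0.0228]
tool_rot: [-3.141, -0.002, -0.001]
contact_force: [-0.6, -0.5, -0.0]
finger_gap: 0.0856
grasp_force: 0.0
```

Emit:
apply_moves([
  {"offset": [0,0,0],"roll": 0},
  {"offset": [0,0,0],"roll": 0},
  {"offset": [0,0,0],"roll": 0},
  {"offset": [0,0,0],"roll": 0},
  {"offset": [0,0,0],"roll": 0},
], claw=1, squeeze=40)

```text
clock: 25.75
eef_pos: [0.5558, 0.251, 0.0232]
tool_rot: [-3.14, -0.003, -0.0]
contact_force: [-0.3, -0.1, 5.0]
finger_gap: 0.0645
grasp_force: 45.6
```

Emit:
apply_moves([
  {"offset": [0,0,-0.4],"roll": 0},
  {"offset": [0,0,-1],"roll": 0},
  {"offset": [0,0,-1],"roll": 0},
  {"offset": [0,0,-0.8],"roll": 0},
  {"offset": [-0.03,0.8,0],"roll": 0},
  {"offset": [-0.03,1,0],"roll": 0},
  {"offset": [-0.03,1,0],"roll": 0},
  {"offset": [-0.03,1,0],"roll": 0},
  {"offset": [-0.03,1,0],"roll": 0},
  {"offset": [-0.03,1,0],"roll": 0},
])

```text
clock: 26.75
eef_pos: [0.5496, 0.1044, 0.1009]
tool_rot: [3.141, 0.002, -0.0]
contact_force: [0.3, 0.1, -3.4]
finger_gap: 0.0648
grasp_force: 45.5
```

Emit:
apply_moves([
  {"offset": [-0.03,1,0],"roll": 0},
  {"offset": [-0.03,1,0],"roll": 0},
  {"offset": [-0.03,1,0],"roll": 0},
  {"offset": [-0.03,1,0],"roll": 0},
  {"offset": [-0.03,1,0],"roll": 0},
  {"offset": [-0.03,1,0],"roll": 0},
  {"offset": [0,0.8,0],"roll": 0},
  {"offset": [0,0.5,0],"roll": 0},
  {"offset": [0,0,0],"roll": 0},
  {"offset": [0,0,0],"roll": 0},
])

```text
clock: 27.75
eef_pos: [0.5456, -0.0765, 0.1013]
tool_rot: [-3.141, 0.001, -0.001]
contact_force: [0.1, 0.6, -4.0]
finger_gap: 0.0647
grasp_force: 45.4
```

Next I lower it from 0.101 to about 0.029, which is 2.9 units.

Emit:
apply_moves([
  {"offset": [0.05,0.03,1],"roll": 0},
  {"offset": [0,0,0.9],"roll": 0},
  {"offset": [0,0,0.4],"roll": 0},
  {"offset": [0,0,0.25],"roll": 0},
  {"offset": [0,0,0.15],"roll": 0},
  {"offset": [0,0,0.1],"roll": 0},
  {"offset": [0,0,0],"roll": 0},
  {"offset": [0,0,0],"roll": 0},
])

```text
clock: 28.55
eef_pos: [0.5474, -0.0778, 0.0323]
tool_rot: [3.141, -0.001, -0.0]
contact_force: [-0.6, 0.3, -2.5]
finger_gap: 0.0649
grasp_force: 45.4
```

Emit:
apply_moves([
  {"offset": [0,0,0.08],"roll": 0},
  {"offset": [0,0,0.06],"roll": 0},
  {"offset": [0,0,0],"roll": 0},
  {"offset": [0,0,0],"roll": 0},
])

```text
clock: 28.95
eef_pos: [0.5471, -0.0778, 0.0283]
tool_rot: [3.141, -0.0, -0.001]
contact_force: [-0.0, -0.5, -2.2]
finger_gap: 0.0651
grasp_force: 45.4
```

Emit:
apply_moves([
  {"offset": [0,0,0],"roll": 0},
  {"offset": [0,0,0],"roll": 0},
  {"offset": [0,0,0],"roll": 0},
  {"offset": [0,0,0],"roll": 0},
], claw=-1)

```text
clock: 29.35
eef_pos: [0.5472, -0.0777, 0.0283]
tool_rot: [3.142, -0.0, -0.0]
contact_force: [-0.2, 1.0, -0.3]
finger_gap: 0.0854
grasp_force: 0.0
```

Emit:
apply_moves([
  {"offset": [0,0,-0.4],"roll": 0},
  {"offset": [0,0,-1],"roll": 0},
  {"offset": [0,0,-1],"roll": 0},
  {"offset": [0,0,-1],"roll": 0},
  {"offset": [0,0,-1],"roll": 0},
  {"offset": [0,0,-1],"roll": 0},
  {"offset": [0,0,-1],"roll": 0},
  {"offset": [0,0,0],"roll": 0},
  {"offset": [0,0,0],"roll": 0},
])

```text
clock: 30.25
eef_pos: [0.5473, -0.0778, 0.1891]
tool_rot: [3.141, -0.002, -0.0]
contact_force: [0.2, 0.5, -0.2]
finger_gap: 0.0855
grasp_force: 0.0
```

Run:
```python
from h import *
s=r.read_camera("scene")
cv2.imwrite("pics/end_s.png",cv2.resize(s["img"][120:300,230:340,::-1],None,fx=3.3,fy=3.3,interpolation=2))
t=r.read_camera("top")
cv2.imwrite("pics/end_t.png",cv2.resize(t["img"][160:250,180:380,::-1],None,fx=4,fy=4,interpolation=2))
for nm,(x,y),h in(("xl",(.5462,-.0774),.049),("l",(.4632,.0792),.045),("m",(.4176,-.2255),.041),("s",(.3903,.313),.039)):
    u,v=proj(t,np.array([x,y,h]));print(nm,"ideal lid in crop",round((u-180)*4),round((v-160)*4))
```

```text
xl ideal lid in crop 532 95
l ideal lid in crop 345 188
m ideal lid in crop 703 251
s ideal lid in crop 65 268
```

View pics/end_t.png

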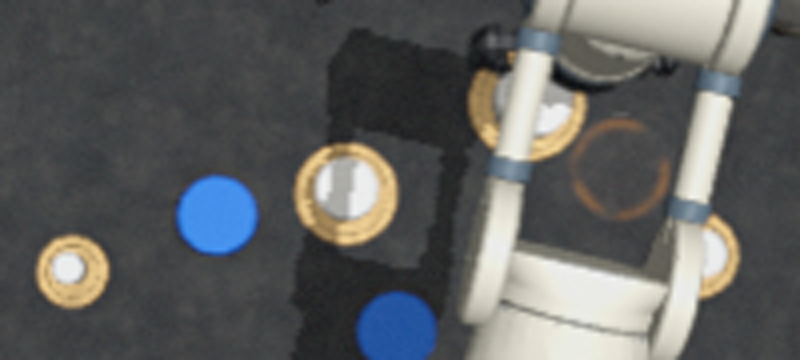

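The lids in the crop match the ideal positions: S at (68,268) against (65,268), and L at (346,188) against (345,188). XL and M are partly hidden by the arm, but M was already seen seated, and XL's TCP was on target at release. I'm handing in.

```bash
python3 -c "
from h import *
print(r.finish_job())"
```

```text
the job is handed in; nothing more can be done
None
```

I unstacked all four tins, placed each in the coaster of its own size and handed the job in at about 30 s; the judging result was not shown, and I did not see tin_xl clearly after its release because the arm hid part of it.

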